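# Bring the salt round and point it out

## Robot

A 6-joint arm with a two-finger parallel gripper is mounted at the origin on a cart in front of the work surface, level with it; the furniture and walls round the work are solid. World frame = base frame: x ahead of the robot, y to its left, z up, the work surface at z = 0. Lengths are in m, angles in rad, forces in N, time in s.
With the tool pointing down it reaches from about 0.375 to 0.925 m from the base axis. Payload 5.7 kg.
Tool frame: the origin (TCP) lies between the finger pads, 19 mm behind the fingertips; this is the grasp point; z points along the fingers, y is the line along which they close (so a half turn about z gives the same grasp; the last joint's range is limited). The gripper opens to 85 mm and grips with 20 to 120 N. Pads are 22 mm wide; open, the fingers measure 114 mm over their backs; the gripper's body (76 mm by 85 mm) begins 54 mm behind the grasp point. The pads swing forward as they close: fully open they stand 13 mm farther back than shut.
Start: joints at [-1.376, 0.359, 1.51, -0, 1.272, -0.115], TCP at [0.183, -0.571, 0.25] pointing down, gripper open.
Joint ranges: [-2.97, 2.97], [-1.01, 2.36], [0.21, 2.38], [-0.96, 4.11], [0.2, 2.71], [-2.98, 2.98]. Speed limits (rad/s): [2.39, 2.39, 3.14, 3.14, 3.14, 3.14].

## Interface

Orientations are given as a unit quaternion [x, y, z, w].
In Python, from workcell import r, eyes, get_state gives the robot as it stands (r), with the cameras (eyes) and the readings as plain functions.
- The arm moves only by the shell command python3 steer.py [FORCE], which reads ROWS from standard input. ROWS is 1 to 8 rows, parted by a bar, with the numbers parted by spaces; each row has 5 numbers: the opening from 0.0 (shut) to 1.0 (fully open), then dx, dy, dz in shares of 0.6 m (1.0 is 0.6 m), then a turn about the tool's z in parts of the range, where 1.0 means pi rad; each row is the pose to reach, as a shift and turn from the pose commanded when the command began, along the tool's axes at that moment; what a row does not reach only later rows make up. A row lasts 1/8 s, in which the tool goes at most 0.0625 m and 0.188 rad, less where a joint would pass 70% of its speed; a pose out of reach is approached as far as the arm can. The fingers move at their own pace and stop on an object; FORCE is the grip in N (left out, the last holds). Time passes only in rows, so rows that do not move let the fingers close. It prints the time, the measured TCP pose, the force, the opening and the grip force at its end. Input that does not fit is refused with a message, and nothing moves.
- get_state(): the state, without advancing time (a new reading comes with each control period).
- eyes.capture(name): name is "scene" or "side" or "wrist"; returns a dict with "image" (400x640x3 uint8, red, green, blue), "mtx" (3x3 intrinsics, pixels), "cam_to_world" (4x4, takes a point from camera to world coordinates). Camera axes: x right, y down, z forward; pixel columns grow to the right and rows downward; lengths in m; the calibration is good to about 2 mm. A picture is of the moment at which its call begins. There is no depth.
- r.hand_in(): hands the job in; it is judged then, once.
The state is a dict: "clock": time; "joints": joint angles; "joint_vel": joint speeds; "joint_efforts": joint torques, N m; "tcp_pos": TCP position; "ee_rot": TCP orientation; "force": force on the tool from outside, world axes, zero at the start; "torque": the same for the moment, N m; "grip_width": opening from 0.0 (shut) to 1.0 (fully open); "finger_force": force on a finger pad.
Only numpy, scipy, OpenCV 4.12 (cv2) and the standard library are available. Lean on these libraries where they do the work, as an engineer would, in place of code of your own. Each camera call takes 0.05 s, during which the arm holds its last target. There are 200 camera calls.

## Task

The cook at the worktop wants the salt: with your fingertips push the lazy Susan round by one of its handles, steadily enough that nothing on it slides about, until the salt shaker (the shortest of the four, with a domed metal cap) has come to the middle of the front side, the side toward the worktop's front edge. Then point it out: hold your fingertips a few centimetres straight above its cap for two seconds, and finish still pointing there. Only the lazy Susan itself may be touched: do not grasp or lift anything, and leave all the jars and the other things on the worktop untouched.

Things in the scene. Friction and masses are not known exactly. Their poses are not given: they have to be found in the camera images.
- platter: the lazy Susan's board; origin on its upright turning axis, 13 mm above the worktop; z up; its own -x axis points to the shaker's place. It starts turned so that the shaker stands at the right (-y) or the back (+x), 80 to 175 degrees from the front, and turns freely both ways. Dry friction of about 0.08 N m: it stops soon after it is no longer pushed and does not spring back.
- platter_center (a point): centre of the upper face of the lazy Susan's board, 28 mm above the worktop: a round light wooden board 300 mm across and 15 mm thick on a round foot that is fixed to the worktop. Four small vessels stand on it, a quarter turn apart. A wall cabinet hangs over the worktop behind and to the left (x over 0.55, y over -0.15), underside 0.46 m up.
- handle_left (a point): middle of the top bar of one of the board's two dark steel bow handles, 135 mm from the board's centre, 83 mm above the worktop; on the board's own +y side. Each handle is an upright arch of 9 mm round bar: a top bar square to the radius and, 40 mm either side of its middle, an upright leg 55 mm high. Leg axes are 141 mm from the board's centre, 16.5 degrees either side of the handle's middle.
- handle_right (a point): the same point of the other handle; on the board's own -y side. The handles turn with the board.
- front_spot (a point): point 28 mm above the worktop, 60 mm from the board's axis in the -x direction: the middle of the front side, where the shaker shall come to stand. It belongs to the foot and does not turn.
- shaker: the salt shaker: clear glass, 44 mm across, 90 mm high, domed perforated grey metal cap, the shortest of the four; origin at the centre of its underside, z up; it stands loose on the board, its centre about 60 mm from the board's centre
- shaker_cap (a point): top of the salt shaker's cap, on its axis, 90 mm above its underside; z up
- spice_jar_a: spice jar with a straight-sided plastic cap, 45 mm across, 106 mm high; origin at the centre of its underside, z up; it stands loose on the board, its centre about 60 mm from the board's centre
- spice_jar_b: spice jar with a straight-sided plastic cap and a different label, 44 mm across, 105 mm high; origin at the centre of its underside, z up; it stands loose on the board, its centre about 60 mm from the board's centre
- jam: wide jam jar, 65 mm across, 94 mm high; origin at the centre of its underside, z up; it stands loose on the board, its centre about 60 mm from the board's centre
- cup: bystander: white cup with a handle, 95 x 124 mm, 57 mm high, on the worktop left of the lazy Susan; origin under its middle
- bowl: bystander: small round bowl, 150 mm across, 76 mm high, on the worktop; origin under its centre
- mandarin: bystander: mandarin, 61 mm across, 50 mm high, on the worktop; origin under its centre
- peeler: bystander: vegetable peeler, 170 mm long, 25 mm wide, 18 mm high, lying near the front edge of the worktop; origin under its middle, length along its x

How it is judged:
By the outcome, as a careful person would: the job done as asked, in the order asked, and still so for the second after the job is handed in, with the robot touching nothing.
It also fails if it takes over 58 s, if anything falls off the work surface, if the arm or the gripper's body presses on something with over 40 N, if the wrist force passes 120 N, or if a joint passes its speed limit or range.

## Working session

There is one attempt and no reset: what is moved stays moved. The work goes in short steps, Python scripts to look and compute and a shell command to move; the robot and the scene stay as the last step left them, time stands still between calls to the robot, and variables do not carry over. Pictures are saved under pics/ and viewed, at most 10 in all, crops included, and the job is handed in when it is done.

```bash
ls; mkdir -p pics; python3 - <<'E'
from workcell import r, eyes, get_state
import cv2,numpy as np
for n in("scene","side"):
    c=eyes.capture(n);cv2.imwrite(f"pics/{n}0.png",c["image"][:,:,::-1]);np.savez(f"{n}0.npz",**c);print(n,c["mtx"].round(1).tolist(),c["cam_to_world"].round(3).tolist())
s=get_state();print(s["clock"],s["tcp_pos"],s["ee_rot"])
E
```

```text
pics
steer.py
workcell.py
scene [[482.3, 0.0, 322.2], [0.0, 482.3, 209.4], [0.0, 0.0, 1.0]] [[-0.783, -0.443, 0.436, -0.104], [-0.622, 0.567, -0.541, 0.644], [-0.008, -0.695, -0.719, 1.072], [0.0, 0.0, 0.0, 1.0]]
side [[406.6, 0.0, 316.5], [0.0, 406.6, 198.1], [0.0, 0.0, 1.0]] [[0.991, -0.062, 0.119, 0.385], [-0.134, -0.428, 0.894, -0.991], [-0.005, -0.902, -0.432, 0.518], [0.0, 0.0, 0.0, 1.0]]
0.1 [ 0.18279209 -0.57088576  0.24926414] [ 9.88029914e-01  1.54260284e-01 -2.39936705e-05 -8.08572421e-04]
```

View pics/scene0.png

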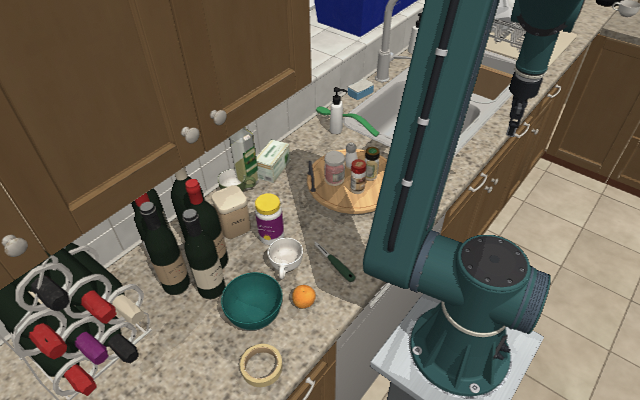

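View pics/side0.png

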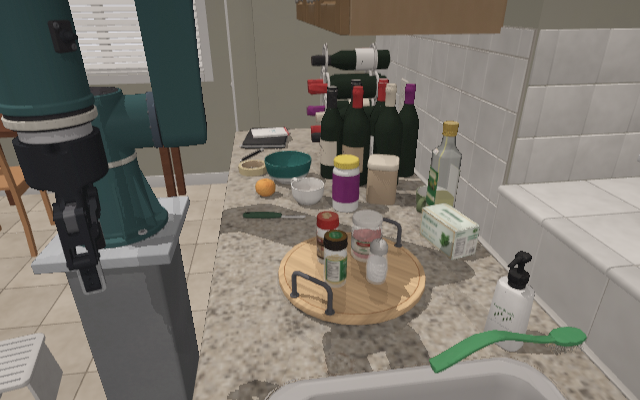

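```bash
cat > h.py <<'E'
import numpy as np,cv2
def ray(c,uv,z):
    d=c["cam_to_world"][:3,:3]@np.linalg.solve(c["mtx"],[uv[0],uv[1],1]);o=c["cam_to_world"][:3,3]
    return o+d*(z-o[2])/d[2]
def proj(c,p):
    q=np.linalg.inv(c["cam_to_world"])@np.r_[p,1];q=c["mtx"]@q[:3];return (q[:2]/q[2]).round(1)
E
python3 - <<'E'
from h import *
c=np.load("side0.npz");im=c["image"][:,:,::-1]
cv2.imwrite("pics/crop0.png",cv2.resize(im[195:335,260:440],None,fx=4.2,fy=4.2,interpolation=cv2.INTER_CUBIC))
hsv=cv2.cvtColor(np.ascontiguousarray(im),cv2.COLOR_BGR2HSV)
m=cv2.inRange(hsv,(8,80,120),(25,255,255));m[:200]=0;m[340:]=0;m[:,:265]=0;m[:,440:]=0
m=cv2.morphologyEx(m,cv2.MORPH_OPEN,np.ones((3,3)))
k=max(cv2.findContours(m,0,1)[0],key=cv2.contourArea);k=cv2.convexHull(k)[:,0]
print(k.min(0),k.max(0))
P=np.array([ray(c,p,0.028)[:2] for p in k])
# upper visible edge: use hull points behind (v<275)
from scipy.optimize import least_squares
for vm in(275,285):
    Q=P[k[:,1]<vm]
    s=least_squares(lambda t:np.hypot(*(Q-t).T)-.15,[.5,-.3],loss="soft_l1",f_scale=.003);print(len(Q),s.x,np.abs(s.fun).round(4).mean())
E
```

```text
[278 232] [425 324]
16 [ 0.54390718 -0.32148778] 0.0014187499999999999
19 [ 0.54362222 -0.32119255] 0.0014999999999999998
```

View pics/crop0.png

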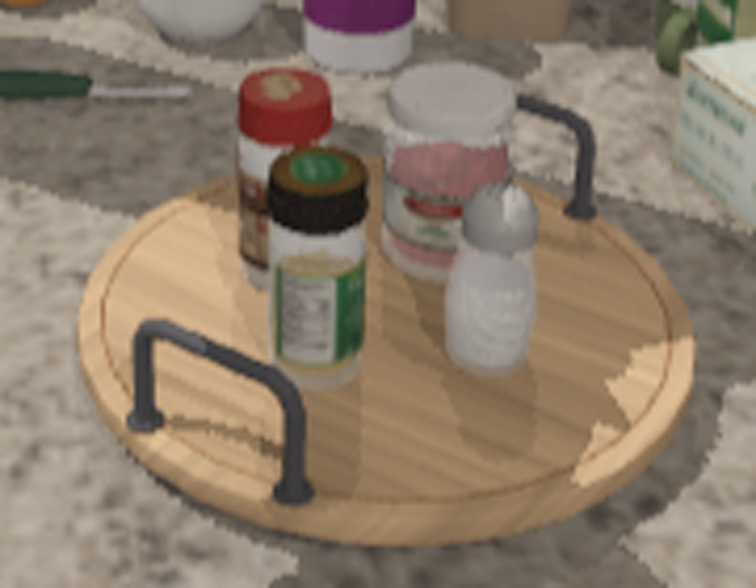

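```bash
python3 - <<'E'
from h import *
c=np.load("side0.npz")
C=np.array([.5437,-.3213])
for n,u,z in(("legA",(145,420),.028),("legB",(293,493),.028),("far leg",(580,210),.028),("shaker cap",(500,188),.116),("shaker base",(490,355),.028),("barA",(160,325),.083),("barB",(283,380),.083)):
    p=ray(c,(260+u[0]/4.2,195+u[1]/4.2),z)[:2];d=p-C;print(n,p.round(3),np.hypot(*d).round(3),np.degrees(np.arctan2(d[1],d[0])).round(1))
E
```

```text
legA [ 0.423 -0.386] 0.137 -151.8
legB [ 0.481 -0.442] 0.136 -117.7
far leg [ 0.668 -0.245] 0.146 31.4
shaker cap [ 0.588 -0.356] 0.056 -38.4
shaker base [ 0.587 -0.361] 0.059 -42.6
barA [ 0.431 -0.392] 0.133 -147.9
barB [ 0.477 -0.436] 0.133 -120.1
```

Careful with the scale: shifts go in shares of 0.6 m and turns go in shares of pi rad. That gives: 0.3445 m / 0.6 = 0.5742, 0.2875 m / 0.6 = 0.4792, -1.44 rad / 3.1416 = -0.4584.

```bash
python3 - <<'E'
from h import *
c=np.load("side0.npz");s=np.load("scene0.npz")
for n,d,u in(("purplejar",c,(346,209)),("beige",c,(381,203)),("cup",c,(308,202)),("peeler tip",c,(305,216)),("peeler end",c,(244,215)),("soap box",c,(450,252)),("purple sc",s,(270,235)),("cup sc",s,(285,265))):
    print(n,ray(d,u,0)[:2].round(3))
E
echo '0 0.0958 -0.005 0 -0.0573 | 0 0.1917 -0.01 0 -0.1146 | 0 0.2875 -0.015 0 -0.1719 | 0 0.3833 -0.02 0 -0.2292 | 0 0.4792 -0.0225 0 -0.2865 | 0 0.5742 -0.0225 0 -0.3438 | 0 0.5742 -0.0225 0 -0.4011 | 0 0.5742 -0.0225 0 -0.4584' | python3 steer.py
echo '0 0 0 0 -0.0573 | 0 0 0 0 -0.1146 | 0 0 0 0 -0.1719 | 0 0 0 0 -0.2292 | 0 0 0 0 -0.2865 | 0 0 0 0 -0.347 | 0 0 0 0 -0.3489' | python3 steer.py
```

```text
purplejar [ 0.6   -0.001]
beige [0.707 0.022]
cup [0.5   0.058]
peeler tip [ 0.482 -0.026]
peeler end [0.318 0.003]
soap box [ 0.793 -0.248]
purple sc [0.602 0.015]
cup sc [0.494 0.071]
clock: 1.1
tcp_pos: [0.5077, -0.4525, 0.2491]
ee_rot: [0.638, 0.77, 0.0, -0.001]
force: [0.3, 0.5, -0.7]
grip_width: -0.002
finger_force: 0.0
clock: 1.98
tcp_pos: [0.5067, -0.4533, 0.2494]
ee_rot: [0.148, 0.989, 0.0, -0.0]
force: [0.2, -0.2, -0.7]
grip_width: 0.002
finger_force: 0.0
```

In the tool's units: 0.172 m / 0.6 = 0.2867, 0.17 m / 0.6 = 0.2833.

```bash

echo '0 0 0 0.05 0 | 0 0 0 0.1 0 | 0 0 0 0.15 0 | 0 0 0 0.2 0 | 0 0 0 0.2417 0 | 0 0 0 0.2667 0 | 0 0 0 0.2833 0 | 0 0 0 0.2867 0' | python3 steer.py
python3 - <<'E'
from workcell import r, eyes, get_state
from h import *
c=eyes.capture("side");im=c["image"][:,:,::-1];cv2.imwrite("pics/crop1.png",cv2.resize(im[150:335,240:460],None,fx=3.2,fy=3.2,interpolation=cv2.INTER_CUBIC));print(get_state()["force"])
E
```

```text
clock: 2.98
tcp_pos: [0.5069, -0.4535, 0.0777]
ee_rot: [0.148, 0.989, 0.0, -0.0]
force: [-0.4, -0.1, 0.9]
grip_width: 0.002
finger_force: 0.0
[-0.28720223  0.26585882  0.99878008]
```

View pics/crop1.png

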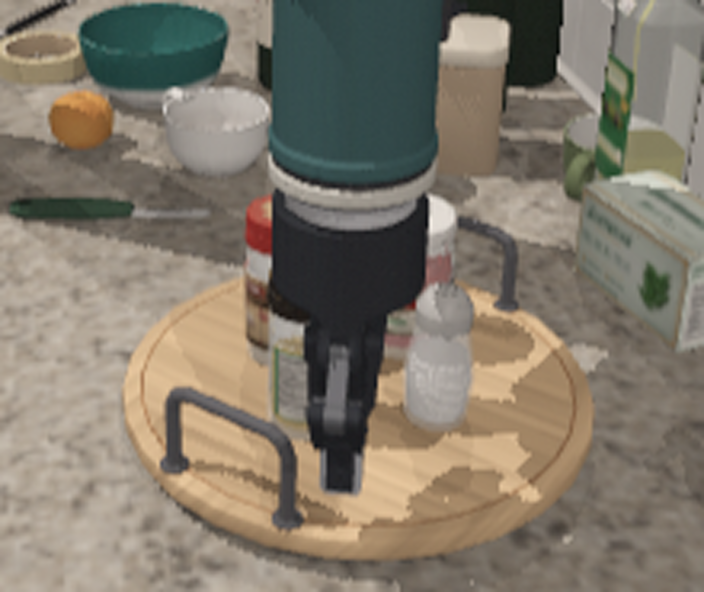

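In the tool's units: 0.0225 m / 0.6 = 0.0375, 0.0197 m / 0.6 = 0.0328, 0.16 rad / 3.1416 = 0.0509.

```bash

echo '0 0.0047 0 0 0.0064 | 0 0.0093 0.0002 0 0.0127 | 0 0.0142 0.0005 0 0.0191 | 0 0.0188 0.0008 0 0.0255 | 0 0.0235 0.0012 0 0.0318 | 0 0.0282 0.0017 0 0.0382 | 0 0.0328 0.0023 0 0.0446 | 0 0.0375 0.003 0 0.0509' | python3 steer.py
echo '0 0.0058 0 0 0.008 | 0 0.013 0.0003 0 0.0175 | 0 0.0212 0.001 0 0.0286 | 0 0.0293 0.0018 0 0.0398 | 0 0.0375 0.003 0 0.0509 | 0 0.0467 0.0047 0 0.0637 | 0 0.0558 0.0067 0 0.0764 | 0 0.065 0.0092 0 0.0891' | python3 steer.py
python3 - <<'E'
from workcell import r, eyes, get_state
from h import *
c=eyes.capture("side");im=c["image"][:,:,::-1];cv2.imwrite("pics/crop2.png",cv2.resize(im[150:335,240:460],None,fx=3.2,fy=3.2,interpolation=cv2.INTER_CUBIC))
E
```

```text
clock: 4.03
tcp_pos: [0.4858, -0.4453, 0.078]
ee_rot: [0.227, 0.974, -0.0, 0.0]
force: [0.2, -1.0, 0.4]
grip_width: 0.002
finger_force: 0.3
clock: 5.03
tcp_pos: [0.4529, -0.4229, 0.078]
ee_rot: [0.361, 0.933, 0.0, -0.0]
force: [0.2, -0.6, 0.1]
grip_width: 0.003
finger_force: 0.3
```

View pics/crop2.png

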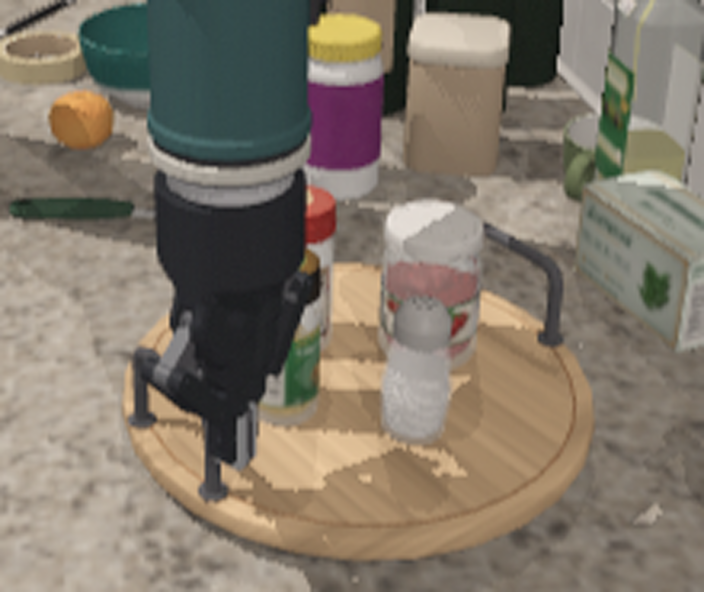

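In the tool's units: 0.0444 m / 0.6 = 0.074, 0.039 m / 0.6 = 0.065, 0.32 rad / 3.1416 = 0.1019.

```bash

echo '0 0.0093 0.0002 0 0.0127 | 0 0.0188 0.0008 0 0.0255 | 0 0.0282 0.0017 0 0.0382 | 0 0.0375 0.003 0 0.0509 | 0 0.0467 0.0047 0 0.0637 | 0 0.0558 0.0067 0 0.0764 | 0 0.065 0.0092 0 0.0891 | 0 0.074 0.012 0 0.1019' | python3 steer.py
echo '0 0.0093 0.0002 0 0.0127 | 0 0.0188 0.0008 0 0.0255 | 0 0.0282 0.0017 0 0.0382 | 0 0.0375 0.003 0 0.0509 | 0 0.0467 0.0047 0 0.0637 | 0 0.0558 0.0067 0 0.0764 | 0 0.065 0.0092 0 0.0891 | 0 0.074 0.012 0 0.1019' | python3 steer.py
```

```text
clock: 6.08
tcp_pos: [0.425, -0.3878, 0.078]
ee_rot: [0.504, 0.863, -0.0, -0.0]
force: [0.5, -0.4, -0.4]
grip_width: 0.002
finger_force: 0.3
clock: 7.08
tcp_pos: [0.4094, -0.3456, 0.078]
ee_rot: [0.636, 0.772, -0.0, -0.0]
force: [0.5, -0.5, 0.3]
grip_width: 0.0
finger_force: 0.3
```

In the tool's units: 0.0444 m / 0.6 = 0.074, 0.039 m / 0.6 = 0.065, 0.32 rad / 3.1416 = 0.1019.

```bash

echo '0 0.0093 0.0002 0 0.0127 | 0 0.0188 0.0008 0 0.0255 | 0 0.0282 0.0017 0 0.0382 | 0 0.0375 0.003 0 0.0509 | 0 0.0467 0.0047 0 0.0637 | 0 0.0558 0.0067 0 0.0764 | 0 0.065 0.0092 0 0.0891 | 0 0.074 0.012 0 0.1019' | python3 steer.py
echo '0 0.0093 0.0002 0 0.0127 | 0 0.0188 0.0008 0 0.0255 | 0 0.0282 0.0017 0 0.0382 | 0 0.0375 0.003 0 0.0509 | 0 0.0467 0.0047 0 0.0637 | 0 0.0558 0.0067 0 0.0764 | 0 0.065 0.0092 0 0.0891 | 0 0.074 0.012 0 0.1019' | python3 steer.py
python3 - <<'E'
from workcell import r, eyes, get_state
from h import *
p=get_state()["tcp_pos"][:2]-[.546,-.318];print(np.hypot(*p),np.degrees(np.arctan2(p[1],p[0])))
c=eyes.capture("side");im=c["image"][:,:,::-1];cv2.imwrite("pics/crop3.png",cv2.resize(im[150:335,240:460],None,fx=3.2,fy=3.2,interpolation=cv2.INTER_CUBIC))
E
```

```text
clock: 8.07
tcp_pos: [0.4078, -0.3005, 0.078]
ee_rot: [0.75, 0.661, -0.0, -0.0]
force: [-0.5, -0.6, -0.5]
grip_width: 0.003
finger_force: 0.3
clock: 9.07
tcp_pos: [0.4204, -0.2573, 0.078]
ee_rot: [0.846, 0.533, -0.0, -0.0]
force: [-0.6, -0.6, -0.4]
grip_width: 0.005
finger_force: 0.3
0.13951783629365766 154.19147372929478
```

View pics/crop3.png

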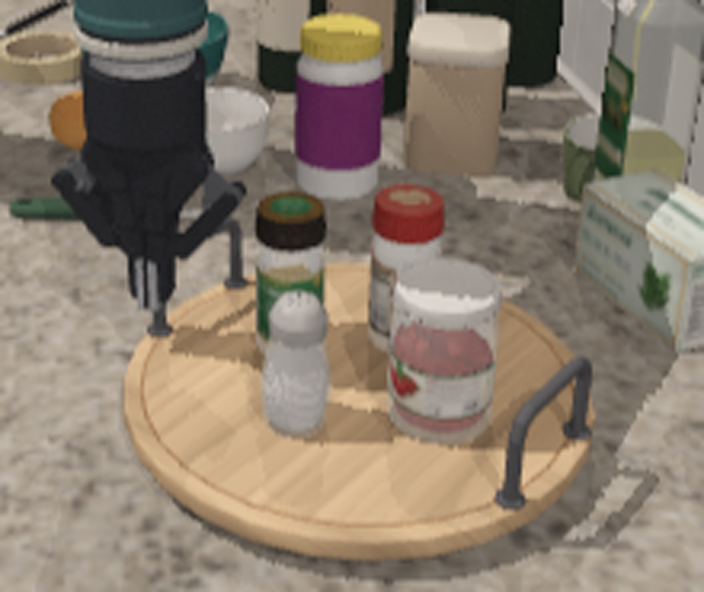

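```bash
cat > m.py <<'E'
from workcell import r, eyes, get_state
from h import *
import sys
c=eyes.capture("side")
L=eval(sys.argv[1])
P=np.array([ray(c,(240+u/3.2,150+v/3.2),z)[:2] for u,v,z in L])
n1=(P[2]+P[3])/2;f=(P[0]+P[1])/2;print(P.round(4).tolist(),"C",((n1+f)/2).round(4),"far handle ang",np.degrees(np.arctan2(*(f-n1)[::-1])))
C=(n1+f)/2
for p in P[4:]: d=p-C;print("shaker",p,np.hypot(*d),np.degrees(np.arctan2(d[1],d[0])))
E
python3 m.py '[(159,329,.028),(236,281,.028),(511,498,.028),(577,430,.028),(298,293,.116),(296,412,.028)]'
```

```text
[[0.425, -0.2425], [0.485, -0.1876], [0.6078, -0.4415], [0.6665, -0.388], [0.5012, -0.3504], [0.5018, -0.3468]] C [ 0.5461 -0.3149] far handle ang 132.36665085564775
shaker [ 0.50121976 -0.35043122] 0.05722623359375063 -141.64742453218346
shaker [ 0.50176682 -0.3467987 ] 0.05460094345265895 -144.28139531629833
```

In the tool's units: 0.0444 m / 0.6 = 0.074, 0.039 m / 0.6 = 0.065, 0.32 rad / 3.1416 = 0.1019.

```bash

echo '0 0.0093 0.0002 0 0.0127 | 0 0.0188 0.0008 0 0.0255 | 0 0.0282 0.0017 0 0.0382 | 0 0.0375 0.003 0 0.0509 | 0 0.0467 0.0047 0 0.0637 | 0 0.0558 0.0067 0 0.0764 | 0 0.065 0.0092 0 0.0891 | 0 0.074 0.012 0 0.1019' | python3 steer.py
echo '0 0.0093 0.0002 0 0.0127 | 0 0.0188 0.0008 0 0.0255 | 0 0.0282 0.0017 0 0.0382 | 0 0.0375 0.003 0 0.0509 | 0 0.0467 0.0047 0 0.0637 | 0 0.0535 0.0062 0 0.0732 | 0 0.0582 0.0073 0 0.0796 | 0 0.0605 0.008 0 0.0828' | python3 steer.py
python3 - <<'E'
from workcell import r, eyes, get_state
from h import *
p=get_state()["tcp_pos"][:2]-[.546,-.316];print(np.hypot(*p),np.degrees(np.arctan2(p[1],p[0])))
c=eyes.capture("side");im=c["image"][:,:,::-1];cv2.imwrite("pics/crop4.png",cv2.resize(im[150:335,240:460],None,fx=3.2,fy=3.2,interpolation=cv2.INTER_CUBIC))
E
```

```text
clock: 10.18
tcp_pos: [0.4461, -0.2206, 0.078]
ee_rot: [0.92, 0.392, -0.0, -0.0]
force: [0.2, -0.1, 1.2]
grip_width: 0.002
finger_force: 0.3
clock: 11.18
tcp_pos: [0.475, -0.1978, 0.078]
ee_rot: [0.963, 0.269, -0.0, -0.0]
force: [-1.3, -0.1, 0.2]
grip_width: -0.003
finger_force: 0.3
0.13787531782954943 120.99785510194245
```

View pics/crop4.png

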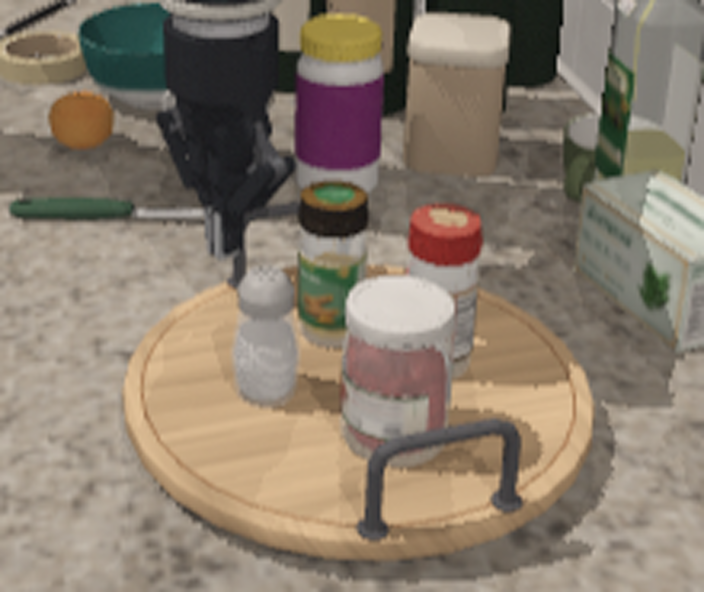

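```bash
sed -i 's/^n1=.*/t=P[1]-P[0];a=np.arctan2(t[1],t[0]);C=np.array([.546,-.316]);print("legs",P[:2].round(4).tolist(),"opp. normal",np.degrees(a)+90,"by centre",np.degrees(np.arctan2(*(C-P[:2].mean(0))[::-1])))/;/^C=/d;s/P\[4:\]/P[2:]/' m.py
python3 m.py '[(373,529,.028),(508,500,.028),(266,271,.116),(266,386,.028)]'
```

```text
legs [[0.5256, -0.4554], [0.6056, -0.4429]] opp. normal 98.8520919813532 by centre 98.38532749655973
shaker [ 0.48642131 -0.32300287] 0.059988839338773296 -173.29622456499803
shaker [ 0.48747095 -0.31747835] 0.05854772022329386 -178.5531057905459
```

In the tool's units: 0.0141 m / 0.6 = 0.0235, 0.0127 m / 0.6 = 0.0212, 0.09 rad / 3.1416 = 0.0286.

```bash

echo '0 0.0047 0 0 0.0064 | 0 0.0093 0.0002 0 0.0127 | 0 0.0142 0.0005 0 0.0191 | 0 0.0188 0.0008 0 0.0255 | 0 0.0212 0.001 0 0.0286 | 0 0.0235 0.0012 0 0.0318 | 0 0.0235 0.0012 0 0.0318' | python3 steer.py
echo '0 -0.005 0 0 0 | 0 -0.0133 0 0 0 | 0 -0.025 -0.0083 0 0 | 0 -0.0333 -0.0167 0 0 | 0 -0.0333 -0.0167 -0.05 0 | 0 -0.0333 -0.0167 -0.1333 0 | 0 -0.0333 -0.0167 -0.2333 0 | 0 -0.0333 -0.0167 -0.2867 0' | python3 steer.py
python3 - <<'E'
from workcell import r, eyes, get_state
from h import *
for n in("side","scene","wrist"):
    c=eyes.capture(n);np.savez(f"{n}5.npz",**c);print(n,proj(c,np.array([.486,-.316,.118])),proj(c,np.array([.546,-.316,.028])))
im=np.load("side5.npz")["image"][150:335,240:460,::-1];cv2.imwrite("pics/crop5.png",cv2.resize(im,None,fx=3.2,fy=3.2,interpolation=cv2.INTER_CUBIC))
a=np.load("wrist5.npz")["image"][:,:,::-1];cv2.imwrite("pics/wrist5.png",a)
E
```

```text
clock: 12.15
tcp_pos: [0.4875, -0.1911, 0.078]
ee_rot: [0.975, 0.221, 0.0, -0.0]
force: [0.3, 0.4, 0.0]
grip_width: 0.002
finger_force: 0.0
clock: 13.15
tcp_pos: [0.4655, -0.1911, 0.2531]
ee_rot: [0.975, 0.221, 0.001, 0.001]
force: [0.9, -0.9, -0.3]
grip_width: 0.0
finger_force: 0.0
side [322.4 232. ] [351.2 267.8]
scene [369.3 162.3] [352.1 176.2]
wrist [462.3 240.2] [458.2 156.1]
```

View pics/crop5.png

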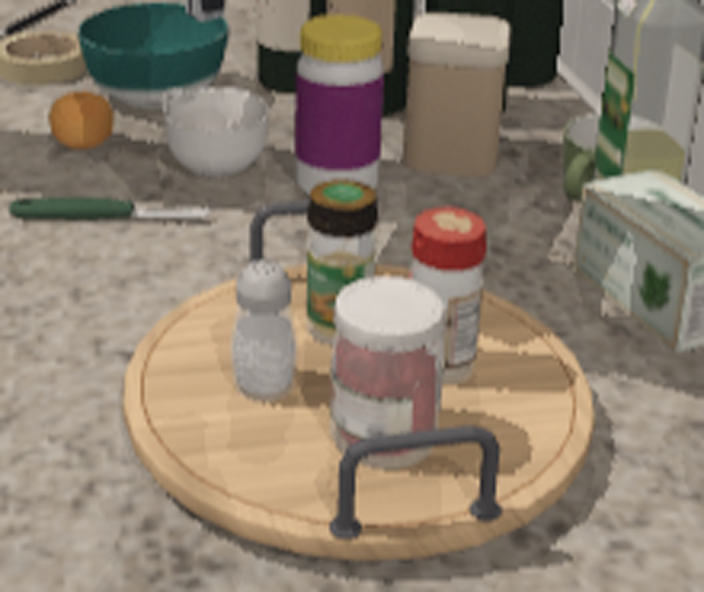

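View pics/wrist5.png

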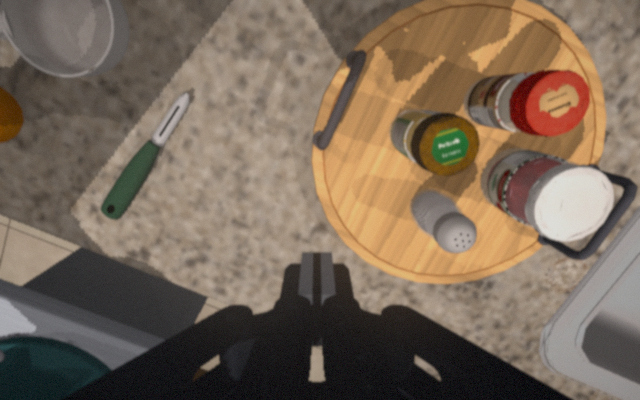

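```bash
python3 - <<'E'
from h import *
from scipy.optimize import least_squares
w=np.load("wrist5.npz");s=np.load("side5.npz")
im=np.ascontiguousarray(w["image"][:,:,::-1]);hsv=cv2.cvtColor(im,cv2.COLOR_BGR2HSV)
m=cv2.inRange(hsv,(8,80,110),(25,255,255));m[:,:300]=0;m[290:]=0
m=cv2.morphologyEx(m,cv2.MORPH_OPEN,np.ones((3,3)));k=cv2.convexHull(max(cv2.findContours(m,0,1)[0],key=cv2.contourArea))[:,0]
k=k[k[:,1]>4];P=np.array([ray(w,p,.028)[:2] for p in k])
f=least_squares(lambda t:np.hypot(*(P-t).T)-.15,[.546,-.316],loss="soft_l1",f_scale=.002);C=f.x;print("C wrist",C,np.abs(f.fun).mean())
def ang(p):d=p[:2]-C;return p[:2].round(4),np.hypot(*d).round(4),np.degrees(np.arctan2(d[1],d[0])).round(1)
for uv in((458,236),(460,238)):print("cap wrist",ang(ray(w,uv,.116)))
a,b=ray(w,(322,143),.083),ray(w,(360,57),.083);print("far bar",ang((a+b)/2),a-b)
S=lambda u,v:(240+u/3.2,150+v/3.2)
print("cap side",ang(ray(s,S(264,268),.116)))
a,b=ray(s,S(345,527),.028),ray(s,S(486,509),.028);print("near legs",ang((a+b)/2),np.degrees(np.arctan2(*(b-a)[1::-1])))
# two-view cap top
A=[];B=[]
for c,uv in((w,(459,237)),(s,S(265,266))):
    M=c["mtx"]@np.linalg.inv(c["cam_to_world"])[:3]
    for i in(0,1):r_=uv[i]*M[2]-M[i];r_/=np.linalg.norm(r_[:3]);A.append(r_[:3]);B.append(-r_[3])
x=np.linalg.lstsq(np.array(A),np.array(B),rcond=None)[0];print("cap2v",x,ang(x))
E
```

```text
C wrist [ 0.54569861 -0.31417928] 0.0007832510719121676
cap wrist (array([ 0.4873, -0.312 ]), np.float64(0.0584), np.float64(177.8))
cap wrist (array([ 0.4865, -0.3144]), np.float64(0.0592), np.float64(-179.8))
far bar (array([ 0.5411, -0.1787]), np.float64(0.1355), np.float64(91.9)) [-0.0740687  -0.00229639  0.        ]
cap side (array([ 0.4857, -0.3193]), np.float64(0.0602), np.float64(-175.1))
near legs (array([ 0.551, -0.45 ]), np.float64(0.136), np.float64(-87.7)) 2.3658614885035147
cap2v [ 0.48686718 -0.31422094  0.11434495] (array([ 0.4869, -0.3142]), np.float64(0.0588), np.float64(-180.0))
```

In the tool's units: 0.121 m / 0.6 = 0.2017, 0.09 m / 0.6 = 0.15.

```bash

echo '0 -0.0133 0.05 0 0 | 0 -0.0283 0.1 0 0 | 0 -0.0433 0.15 0.0167 0 | 0 -0.0567 0.2017 0.05 0 | 0 -0.0567 0.2017 0.0833 0 | 0 -0.0567 0.2017 0.1083 0 | 0 -0.0567 0.2017 0.125 0 | 0 -0.0567 0.2017 0.1317 0' | python3 steer.py
echo '0 0 0 0 0 | 0 0 0 0 0' | python3 steer.py
python3 - <<'E'
from workcell import r, eyes, get_state
from h import *
print(get_state()["tcp_pos"])
c=eyes.capture("side");im=c["image"][150:335,240:460,::-1];cv2.imwrite("pics/crop6.png",cv2.resize(im,None,fx=3.2,fy=3.2,interpolation=cv2.INTER_CUBIC))
E
```

```text
clock: 14.3
tcp_pos: [0.4861, -0.3139, 0.1701]
ee_rot: [0.975, 0.221, -0.0, -0.001]
force: [-0.2, 0.4, -0.7]
grip_width: 0.006
finger_force: 0.0
clock: 14.55
tcp_pos: [0.487, -0.3147, 0.1717]
ee_rot: [0.975, 0.221, 0.0, 0.001]
force: [1.4, 1.1, -0.6]
grip_width: -0.003
finger_force: 0.0
[ 0.48695587 -0.31474072  0.17172601]
```

View pics/crop6.png

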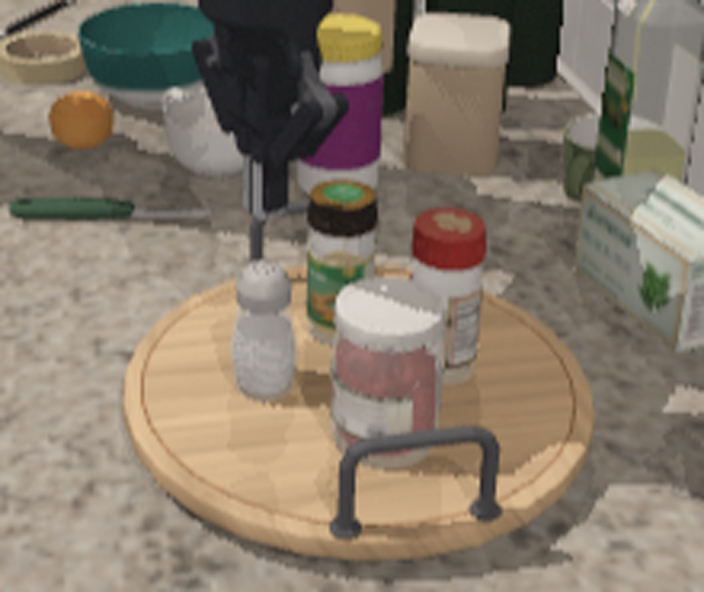

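The fingertips (crop 266,215) hang straight above the cap (264,262), about 33 mm clear. The scene is otherwise undisturbed, so I'll hold over 2 s and hand in.

```bash
for i in 1 2 3; do echo '0 0 0 0 0 | 0 0 0 0 0 | 0 0 0 0 0 | 0 0 0 0 0 | 0 0 0 0 0 | 0 0 0 0 0 | 0 0 0 0 0 | 0 0 0 0 0' | python3 steer.py | head -2; done
python3 -c "from workcell import r, eyes, get_state;print(r.hand_in())"
```

```text
clock: 15.6
tcp_pos: [0.4865, -0.3146, 0.171]
clock: 16.6
tcp_pos: [0.4865, -0.3146, 0.171]
clock: 17.6
tcp_pos: [0.4865, -0.3145, 0.171]
the job is handed in; nothing more can be done
None
```

I pushed the lazy Susan round by its handle until the salt shaker stood at the middle of the front, within about 2 degrees by the camera. I then held the fingertips about 33 mm above its cap for over 3 s, saw nothing else disturbed, and handed the job in at about 17.6 s, still pointing there (hand-in returned no verdict).

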